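# Put the shock oils back on the rail in order of shade

### The arm

A 7-joint arm with a two-finger parallel gripper is mounted at the origin on the work surface. World frame = base frame: x ahead of the robot, y to its left, z up, the work surface at z = 0. Lengths are in m, angles in degrees, forces in N, time in s.
With the tool pointing down it reaches from about 0.35 to 0.9 m from the base axis. Payload 19.9 kg.
Tool frame: the origin (TCP) lies midway between the tips of the shut fingers; the grasp point (between the pads) lies 19 mm behind it; x points along the fingers, y is the direction in which the jaws open and shut, and the axes are right-handed (so a half turn about x gives the same grasp; the last joint's range is limited). The gripper opens to 85 mm and grips with 20 to 120 N. Pads are 22 mm wide; open, the fingers measure 114 mm over their backs; the gripper's body (76 mm by 85 mm) begins 54 mm behind the grasp point. The pads swing forward as they close: fully open they stand 13 mm farther back than shut.
Start: joints at [73.596, 23.915, -0.59, 92.452, 0.269, 63.638, -3.037], TCP at [0.151, -0.606, 0.231] pointing down, gripper open.
Joint ranges: [-161.28, 161.28], [-22.2, 115.67], [-73.04, 71.86], [3.21, 147.25], [-68.34, 248.33], [10.77, 114.83], [-161.83, 161.83]. Speed limits (degrees/s): [108.29, 108.29, 136.94, 136.94, 172.46, 172.46, 172.46].

### API

Orientations are given as a 3x3 rotation matrix whose columns are the frame's x, y, z axes.
In Python, from station import robot gives the robot as it stands.
- The arm moves only by the tool drive_tool, never from a script. Its argument "deltas" is a list of rows, each a list of 2 entries, a list of its own where there are three numbers: the shift along the tool's x, y, z in m, then the turn, a rotation vector about the tool's x, y, z in degrees. In form: [[[dx, dy, dz], [rx, ry, rz]], ...]. A call has exactly 10 rows; each row is the pose to reach, as a shift and turn from the pose measured when the call began, along the tool's axes at that moment; what a row does not reach only later rows make up. A row lasts 1/12 s, in which the tool goes at most 41.7 mm and 7.16 degrees, less where a joint would pass 70% of its speed; a pose out of reach is approached as far as the arm can. A call with a gripper value outside its range is refused whole. "grip" is the opening, from 0 (shut) to 1 (fully open), set as the call begins (left out, the last holds). The fingers move at their own pace and stop on an object; "grip_force" is the grip in N (left out, the last holds). Time passes only in rows, so rows that repeat a pose let the fingers close, or fill a call up. It gives the time, the measured TCP pose, the force and the opening at its end, in the units of the state.
- robot.get_obs(): the state, without advancing time (a new reading comes with each control period).
- robot.grab_frame(name): name is "side" or "top" or "wrist"; returns the picture (420x560x3 uint8, blue, green, red); there is no depth.
- robot.get_calibration(name): a dict with "mtx" (3x3 intrinsics, pixels), "R" (3x3) and "t" (3): a world point X has camera coordinates R X + t. Camera axes: x right, y down, z forward; pixel columns grow to the right and rows downward; lengths in m; the calibration is good to about 2 mm. A picture is of the moment at which its call begins: read the wrist's pose just before it. get_calibration takes no time and is no camera call; for the wrist camera it gives the pose at the moment of the call.
- robot.job_done(): hands the job in, once; it reports no verdict.
The state is a dict: "time_s": time; "q": joint angles; "qvel": joint speeds; "joint_efforts": joint torques, N m; "position": TCP position; "ee_rot": TCP orientation; "wrist_force": force on the tool from outside, world axes, zero at the start; "moment": the same for the moment, N m; "width": finger opening in m.
Only numpy, scipy, OpenCV 4.12 (cv2) and the standard library are available. Lean on these libraries where they do the work, as an engineer would, in place of code of your own. Each camera call takes 0.05 s, during which the arm holds its last target. There are 200 camera calls.

### The job

The shock oils have been left on the blue pit mat: stand the four bottles in the four cups of the rail in order of shade, the palest in the cup by the rail's white end cap through to the darkest in the cup by its black end cap. Keep each bottle upright and set it down on the floor of its cup rather than dropping it. Leave the wheel and the hex driver where they lie.

Things in the scene. Friction and masses are not known exactly. Their poses are not given: they have to be found in the camera images.
- oil_pale: Sealed shock-oil bottle, pale straw, the palest of the four (thinnest oil); white cone cap. Loose, 50 to 105 g, upright on a blue mat 3 mm thick. Body 36 mm diameter, straight from 2 to 68 mm above its underside, shoulder to 77 mm, cap to 94 mm overall (cap 19 mm wide). Origin: centre of the underside; z up through the cap.
- oil_gold: Sealed shock-oil bottle, golden yellow, second palest; white cone cap. Loose, 50 to 105 g, upright on a blue mat 3 mm thick. Body 36 mm diameter, straight from 2 to 68 mm above its underside, shoulder to 77 mm, cap to 94 mm overall (cap 19 mm wide). Origin: centre of the underside; z up through the cap.
- oil_amber: Sealed shock-oil bottle, amber brown, second darkest; white cone cap. Loose, 50 to 105 g, upright on a blue mat 3 mm thick. Body 36 mm diameter, straight from 2 to 68 mm above its underside, shoulder to 77 mm, cap to 94 mm overall (cap 19 mm wide). Origin: centre of the underside; z up through the cap.
- oil_dark: Sealed shock-oil bottle, very dark brown, nearly black, the darkest (thickest oil); white cone cap. Loose, 50 to 105 g, upright on a blue mat 3 mm thick. Body 36 mm diameter, straight from 2 to 68 mm above its underside, shoulder to 77 mm, cap to 94 mm overall (cap 19 mm wide). Origin: centre of the underside; z up through the cap.
- cup1: Red open cup, by the rail's white end cap (palest goes here). All four are alike, fixed in a row 56 to 68 mm apart on a grey metal rail (294 x 40 mm, end caps 22 mm long, any angle). Origin: on its axis at its underside, 12 mm above the bench. Floor 4 mm and rim 30 mm above the origin; 54 mm wide outside, 47 inside. x: along the rail towards the black end cap; z up.
- cup2: Red open cup, second from the white end cap. Like cup1. Origin: on its axis at its underside, 12 mm above the bench. Floor 4 mm and rim 30 mm above the origin; 54 mm wide outside, 47 inside. x: along the rail towards the black end cap; z up. Thumb screws stick out 36 mm along y, below the floor.
- cup3: Red open cup, third from the white end cap (second from the black one). Like cup1. Origin: on its axis at its underside, 12 mm above the bench. Floor 4 mm and rim 30 mm above the origin; 54 mm wide outside, 47 inside. x: along the rail towards the black end cap; z up. Thumb screws stick out 36 mm along y, below the floor.
- cup4: Red open cup, by the rail's black end cap (darkest goes here). All four are alike, fixed in a row 56 to 68 mm apart on a grey metal rail (294 x 40 mm, end caps 22 mm long, any angle). Origin: on its axis at its underside, 12 mm above the bench. Floor 4 mm and rim 30 mm above the origin; 54 mm wide outside, 47 inside. x: along the rail towards the black end cap; z up.
- wheel: Bystander: buggy wheel lying flat, black tyre 86 mm diameter and 36 mm high with a fluorescent yellow dish (its hub nut reaches 41 mm), loose. Origin: centre of the underside.
- driver: Bystander: hex driver lying on the bench, loose: red handle 90 mm long and 18 mm thick from x = -85 to +5 mm, thin steel shank to x = +85 mm. Origin: under its middle; x along the shank towards the tip.
Not all that is in view belongs to the job. Several things have the shape of the oil_gold; the one meant has the colours described above.

How it is judged (in metres and radians):
At the end, for the whole second after the job is handed in: Every bottle stands upright (within 0.1 rad), at rest, on the floor of its own cup (underside within 4 mm of the cup floor, axis within 10 mm of the cup's): palest, golden, amber, darkest from the white end cap to the black one (horizontal distance between oil_pale and cup1 below 0.01 m and z of oil_pale in the frame of cup1 between 0 and 0.008 m and angle between each of oil_pale, oil_gold, oil_amber, oil_dark's own z axis and vertical below 0.1 rad and linear speed of each of oil_pale, oil_gold, oil_amber, oil_dark below 0.02 m/s and angular speed of each of oil_pale, oil_gold, oil_amber, oil_dark below 0.3 rad/s and horizontal distance between oil_gold and cup2 below 0.01 m and z of oil_gold in the frame of cup2 between 0 and 0.008 m and horizontal distance between oil_amber and cup3 below 0.01 m and z of oil_amber in the frame of cup3 between 0 and 0.008 m and horizontal distance between oil_dark and cup4 below 0.01 m and z of oil_dark in the frame of cup4 between 0 and 0.008 m); the robot touches nothing.
It fails at once if the wheel or the hex driver is moved more than 25 mm (distance of any of wheel, driver from where it was at the start of the episode above 0.025 m).
It fails at once if a bottle is tipped over (more than 30 degrees from upright) (angle between any of oil_pale, oil_gold, oil_amber, oil_dark's own z axis and vertical above 0.52 rad).
It fails at once if a bottle is let go in the air, with its underside more than 60 mm above the bench ((height (world z) of oil_pale above 0.06 m and contact force between the fingers and oil_pale below 0.02 N) or (height (world z) of oil_gold above 0.06 m and contact force between the fingers and oil_gold below 0.02 N) or (height (world z) of oil_amber above 0.06 m and contact force between the fingers and oil_amber below 0.02 N) or (height (world z) of oil_dark above 0.06 m and contact force between the fingers and oil_dark below 0.02 N)).
It also fails if it takes over 96 s, if anything falls off the work surface, if the arm or the gripper's body presses on something with over 40 N, if the wrist force passes 120 N, or if a joint passes its speed limit or range.

## Working session

There is one attempt and no reset: what is moved stays moved. The work goes in short steps, Python scripts to look and compute and a tool call to move; the robot and the scene stay as the last step left them, time stands still between calls to the robot, and variables do not carry over. Pictures are saved under pics/ and viewed, about 12 in all and at most 16, crops included, and the job is handed in when it is done.

Besides the shell and the picture viewer there is one more tool, called after "Call:" by a JSON object that holds its "op" and its "data". drive_tool: Moves the arm, as the interface text tells. Its arguments: {"type":"object","properties":{"deltas":{"type":"array"},"grip":{"type":"number"},"grip_force":{"type":"number"}},"required":["deltas"]}

```bash
mkdir -p pics; ls; python3 - <<'E'
from station import robot
import cv2,numpy as np
np.set_printoptions(precision=4,suppress=True)
o=robot.get_obs();print(o)
for n in("top","side"):
    f=robot.grab_frame(n);cv2.imwrite(f"pics/{n}0.png",cv2.resize(f,(784,588),interpolation=cv2.INTER_CUBIC));c=robot.get_calibration(n);print(n,c)
E
```

```text
pics
{'time_s': 0.0, 'q': array([73.5962, 23.948 , -0.5911, 92.4842,  0.2688, 63.6398, -3.0369]), 'qvel': array([ 0.0037,  0.0592, -0.0049, -0.0171, -0.0143,  0.0628, -0.0739]), 'joint_efforts': array([  0.002 , -86.4439,   0.6797, -43.4902,   0.0191,   0.0075,
         0.    ]), 'position': array([ 0.1514, -0.606 ,  0.2307]), 'ee_rot': array([[-0.0004,  0.2424, -0.9702],
       [ 0.0012, -0.9702, -0.2424],
       [-1.    , -0.0012,  0.0001]]), 'wrist_force': array([-0.5847,  0.0294,  0.043 ]), 'moment': array([-0.0012,  0.0219, -0.0058]), 'width': 0.08550105205945285}
top {'mtx': array([[533.4208,   0.    , 278.2452],
       [  0.    , 533.4208, 215.3076],
       [  0.    ,   0.    ,   1.    ]]), 'R': array([[ 0.0174, -0.9997,  0.0154],
       [-0.9919, -0.0192, -0.1254],
       [ 0.1256, -0.0131, -0.992 ]]), 't': array([0.014 , 0.5727, 1.1732])}
side {'mtx': array([[394.614 ,   0.    , 272.8002],
       [  0.    , 394.614 , 211.8648],
       [  0.    ,   0.    ,   1.    ]]), 'R': array([[-0.924 , -0.3823,  0.0053],
       [-0.2796,  0.6661, -0.6915],
       [ 0.2609, -0.6404, -0.7224]]), 't': array([0.5449, 0.1858, 0.8219])}
```

View pics/top0.png

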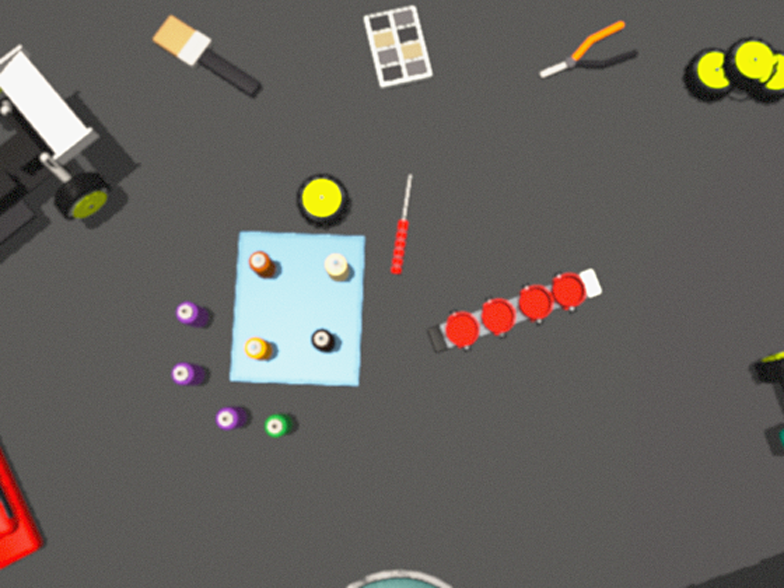

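View pics/side0.png

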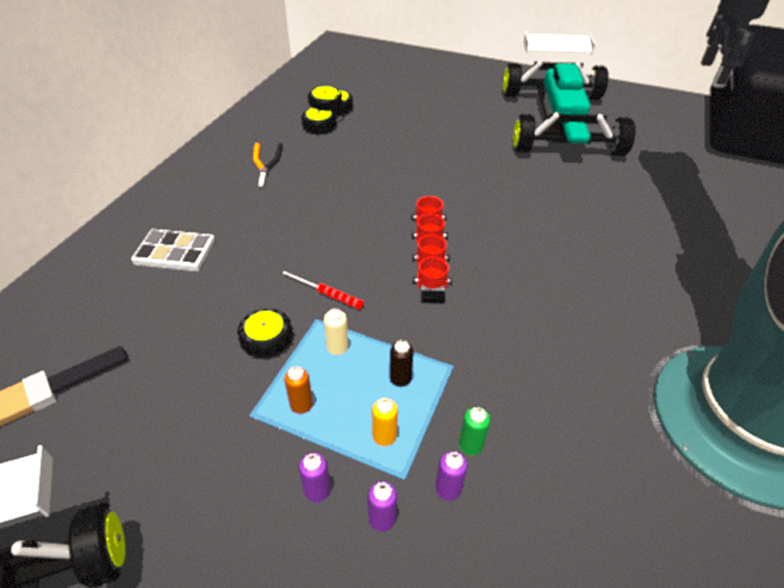

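The top view shows the four bottles on the mat: amber (260,263), pale (336,265), gold (257,348) and dark (322,340). The rail runs from its white cap at (591,283) to its black cap at (437,338). The wheel is at (322,200) and the driver lies from (397,272) to (409,176). Next I'll enlarge the working area.

```bash
python3 - <<'E'
from station import robot
import cv2
f=robot.grab_frame("top");c=f[155:290,160:440]
cv2.imwrite("pics/crop1.png",cv2.resize(c,None,fx=2.8,fy=2.8,interpolation=cv2.INTER_CUBIC))
E
```

```text
(no output)
```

View pics/crop1.png

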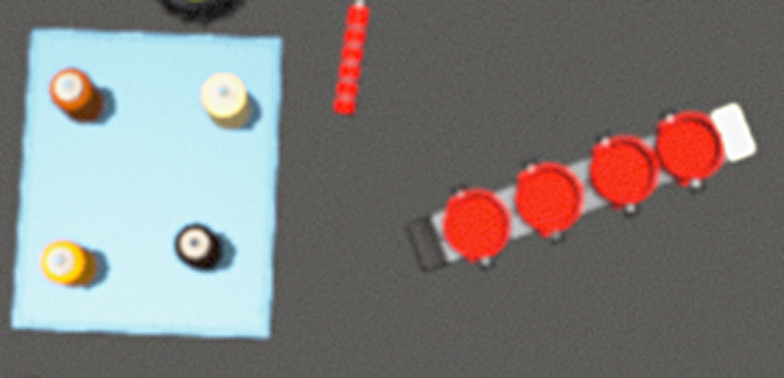

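In the crop, the cap tips are at amber (70,87), pale (224,93), gold (62,262) and dark (196,243). The cup rims from black to white are at (476,225), (548,198), (624,171) and (690,147).

```bash
cat > h.py <<'E'
from station import robot
import cv2,numpy as np
np.set_printoptions(precision=4,suppress=True)
def ray(name,uv,z,cal=None):
    c=cal or robot.get_calibration(name)
    d=c["R"].T@np.linalg.solve(c["mtx"],[uv[0],uv[1],1.]); o=-c["R"].T@c["t"]
    return o+d*(z-o[2])/d[2]
def delta(target,yaw=None):
    """tool-frame shift & turn about tool x to reach target; yaw = world angle (deg) of jaw axis y"""
    o=robot.get_obs();R=o["ee_rot"];r=R.T@(np.array(target)-o["position"])
    a=None
    if yaw is not None:
        w=np.array([np.cos(np.radians(yaw)),np.sin(np.radians(yaw)),0]);v=R.T@w
        a=np.degrees(np.arctan2(v[2],v[1])); a=(a+90)%180-90
    print("shift",r,"turn",a,"t",o["time_s"],"q7",o["q"][6])
E
python3 - <<'E'
from h import *
P={'amber':(70,87),'pale':(224,93),'gold':(62,262),'dark':(196,243)}
C={'cup1':(690,147),'cup2':(624,171),'cup3':(548,198),'cup4':(476,225)}
f=lambda p:((p[0]+.5)/2.8+160-.5,(p[1]+.5)/2.8+155-.5)
S={'amber':(296,370),'pale':(336,312),'gold':(385,402),'dark':(402,344)} # side view cap tip, 1.4x
for k,p in P.items():
    print(k,ray('top',f(p),.095)[:2],ray('side',(S[k][0]/1.4,S[k][1]/1.4),.095)[:2])
c=[ray('top',f(p),.042)[:2] for p in C.values()]
for k,x in zip(C,c): print(k,x)
print(np.linalg.norm(np.diff(c,axis=0),axis=1), np.degrees(np.arctan2(*(c[3]-c[0])[::-1])))
for k,p in {'drv':(344,108),'caps_w':(734,132),'caps_b':(427,243)}.items(): print(k,ray('top',f(p),.01)[:2])
E
```

```text
amber [0.6254 0.2289] [0.6224 0.2337]
pale [0.6231 0.1099] [0.6185 0.1145]
gold [0.4901 0.2296] [0.4889 0.2342]
dark [0.5065 0.1281] [0.5034 0.1338]
cup1 [ 0.5958 -0.2651]
cup2 [ 0.5751 -0.2113]
cup3 [ 0.552  -0.1498]
cup4 [ 0.5291 -0.0918]
[0.0576 0.0657 0.0623] 111.04048025045225
drv [0.6276 0.015 ]
caps_w [ 0.6138 -0.3102]
caps_b [ 0.5164 -0.0551]
```

```bash
python3 - <<'E'
from h import *
print(ray('top',(322/1.4,200/1.4),.036), 'purple',ray('top',(228/1.4,418/1.4),.095),'grn',ray('top',(276/1.4,425/1.4),.095))
delta([.622,.111,.20],-25)
E
```

```text
[0.7383 0.1385 0.036 ] purple [0.3834 0.2652 0.095 ] grn [0.3742 0.1928 0.095 ]
shift [ 0.0313 -0.5817 -0.6304] turn -50.97421190520632 t 0.15 q7 -3.0369185339009475
```

Call:
{"op": "drive_tool", "data": {"deltas": [[[0.001, -0.02, -0.021], [-2, 0, 0]], [[0.002, -0.045, -0.048], [-4, 0, 0]], [[0.003, -0.071, -0.076], [-7, 0, 0]], [[0.005, -0.098, -0.105], [-10, 0, 0]], [[0.007, -0.125, -0.134], [-13, 0, 0]], [[0.008, -0.152, -0.163], [-16, 0, 0]], [[0.01, -0.179, -0.192], [-19, 0, 0]], [[0.012, -0.206, -0.221], [-22, 0, 0]], [[0.013, -0.233, -0.25], [-25, 0, 0]], [[0.014, -0.26, -0.28], [-28, 0, 0]]], "grip": 1}}

```text
time_s: 0.98
position: [0.3604, -0.2842, 0.217]
ee_rot: [[-0.0, 0.671, -0.741], [0.001, -0.741, -0.671], [-1.0, -0.001, -0.0]]
wrist_force: [1.9, -0.5, 0.1]
width: 0.0853
```

```bash
python3 - <<'E'
from h import *
delta([.622,.111,.20],-25); print(robot.get_obs()["position"])
E
```

```text
shift [ 0.0172 -0.1175 -0.4592] turn -22.84515076800278 t 0.9833 q7 -16.314676863521857
[ 0.3604 -0.2842  0.217 ]
```

Call:
{"op": "drive_tool", "data": {"deltas": [[[0.002, -0.01, -0.041], [-3, 0, 0]], [[0.004, -0.02, -0.081], [-6, 0, 0]], [[0.006, -0.031, -0.121], [-9, 0, 0]], [[0.008, -0.041, -0.161], [-12, 0, 0]], [[0.009, -0.051, -0.2], [-15, 0, 0]], [[0.011, -0.061, -0.239], [-17, 0, 0]], [[0.012, -0.071, -0.278], [-19, 0, 0]], [[0.014, -0.081, -0.317], [-21, 0, 0]], [[0.015, -0.091, -0.356], [-23, 0, 0]], [[0.017, -0.1, -0.392], [-23, 0, 0]]]}}

```text
time_s: 1.82
position: [0.5848, 0.0551, 0.2]
ee_rot: [[-0.0, 0.909, -0.418], [0.001, -0.418, -0.909], [-1.0, -0.001, -0.001]]
wrist_force: [0.5, -0.6, 0.8]
width: 0.0854
```

```bash
python3 - <<'E'
from h import *
delta([.622,.111,.20],-25)
E
```

```text
shift [-0.      0.0105 -0.0663] turn 0.3037026267947738 t 1.8167 q7 -45.30741144400582
```

Call:
{"op": "drive_tool", "data": {"deltas": [[[0, 0.004, -0.03], [0, 0, 0]], [[0, 0.008, -0.054], [0, 0, 0]], [[0, 0.0105, -0.066], [0, 0, 0]], [[0, 0.0105, -0.066], [0, 0, 0]], [[0, 0.0105, -0.066], [0, 0, 0]], [[0, 0.0105, -0.066], [0, 0, 0]], [[0, 0.0105, -0.066], [0, 0, 0]], [[0, 0.0105, -0.066], [0, 0, 0]], [[0, 0.0105, -0.066], [0, 0, 0]], [[0, 0.0105, -0.066], [0, 0, 0]]]}}

```text
time_s: 2.65
position: [0.6218, 0.1102, 0.2002]
ee_rot: [[-0.0, 0.908, -0.418], [0.001, -0.418, -0.908], [-1.0, -0.0, -0.001]]
wrist_force: [-0.1, 0.8, 0.5]
width: 0.0853
```

```bash
python3 - <<'E'
from h import *
c=robot.get_calibration("wrist");f=robot.grab_frame("wrist")
cv2.imwrite("pics/w1.png",f);np.savez("w1.npz",**c);print(c,robot.get_obs()["position"])
P=c["R"]@np.array([.622,.111,.097])+c["t"];p=c["mtx"]@P;print("pred cap",p/p[2])
E
```

```text
{'mtx': array([[358.1179,   0.    , 283.6105],
       [  0.    , 358.1179, 209.1012],
       [  0.    ,   0.    ,   1.    ]]), 'R': array([[ 0.9078, -0.4195, -0.0006],
       [-0.3983, -0.8622,  0.313 ],
       [-0.1318, -0.2839, -0.9498]]), 't': array([-0.5182,  0.3103,  0.4637])} [0.6218 0.1104 0.2002]
pred cap [283.3589 205.2339   1.    ]
```

View pics/w1.png

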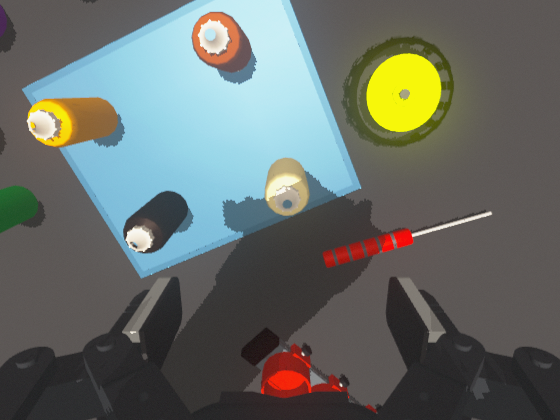

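The pale cap tip is at (287,204), against (283,205) predicted. The others are dark (138,238), amber (214,36) and gold (38,124).

```bash
python3 - <<'E'
from h import *
c=dict(np.load("w1.npz"))
for k,p in dict(pale=(287,204),dark=(138,238),amber=(214,36),gold=(38,124)).items(): print(k,ray("wrist",p,.096,c))
p=ray("wrist",(287,204),.096,c)
delta([p[0],p[1],.031])
E
```

```text
pale [0.6246 0.1105 0.096 ]
dark [0.5126 0.1329 0.096 ]
amber [0.6291 0.2299 0.096 ]
gold [0.4959 0.2322 0.096 ]
shift [ 0.1692  0.0026 -0.0012] turn None t 2.7 q7 -50.62831983716586
```

Call:
{"op": "drive_tool", "data": {"deltas": [[[0.015, 0.001, -0.001], [0, 0, 0]], [[0.04, 0.002, -0.001], [0, 0, 0]], [[0.068, 0.002, -0.001], [0, 0, 0]], [[0.096, 0.002, -0.001], [0, 0, 0]], [[0.122, 0.002, -0.001], [0, 0, 0]], [[0.144, 0.002, -0.001], [0, 0, 0]], [[0.158, 0.002, -0.001], [0, 0, 0]], [[0.166, 0.002, -0.001], [0, 0, 0]], [[0.169, 0.002, -0.001], [0, 0, 0]], [[0.169, 0.002, -0.001], [0, 0, 0]]]}}

```text
time_s: 3.53
position: [0.6242, 0.1106, 0.0314]
ee_rot: [[-0.0, 0.908, -0.418], [0.001, -0.418, -0.908], [-1.0, -0.0, -0.001]]
wrist_force: [-0.2, -0.2, 0.4]
width: 0.0851
```

Call:
{"op": "drive_tool", "data": {"deltas": [[[0, 0, 0], [0, 0, 0]], [[0, 0, 0], [0, 0, 0]], [[0, 0, 0], [0, 0, 0]], [[0, 0, 0], [0, 0, 0]], [[0, 0, 0], [0, 0, 0]], [[0, 0, 0], [0, 0, 0]], [[0, 0, 0], [0, 0, 0]], [[0, 0, 0], [0, 0, 0]], [[0, 0, 0], [0, 0, 0]], [[0, 0, 0], [0, 0, 0]]], "grip": 0, "grip_force": 30}}

```text
time_s: 4.37
position: [0.6247, 0.1106, 0.0322]
ee_rot: [[0.001, 0.908, -0.418], [0.001, -0.418, -0.908], [-1.0, 0.001, -0.001]]
wrist_force: [-1.3, -1.2, 6.7]
width: 0.0352
```

Call:
{"op": "drive_tool", "data": {"deltas": [[[-0.004, 0, 0], [0, 0, 0]], [[-0.014, 0, 0], [0, 0, 0]], [[-0.03, 0, 0], [0, 0, 0]], [[-0.05, 0, 0], [0, 0, 0]], [[-0.075, 0, 0], [0, 0, 0]], [[-0.1, 0, 0], [0, 0, 0]], [[-0.125, 0, 0], [0, 0, 0]], [[-0.143, 0, 0], [0, 0, 0]], [[-0.155, 0, 0], [0, 0, 0]], [[-0.16, 0, 0], [0, 0, 0]]]}}

```text
time_s: 5.2
position: [0.625, 0.1107, 0.1945]
ee_rot: [[0.004, 0.908, -0.418], [0.001, -0.418, -0.908], [-1.0, 0.003, -0.002]]
wrist_force: [-0.5, -0.0, -1.4]
width: 0.035
```

```bash
python3 - <<'E'
from h import *
delta([.597,-.265,.20],21)
E
```

```text
shift [-0.0059  0.1317  0.353 ] turn -45.725298011322906 t 5.2 q7 -50.85735034402468
```

Call:
{"op": "drive_tool", "data": {"deltas": [[[0, 0.004, 0.01], [-1, 0, 0]], [[-0.001, 0.01, 0.027], [-3, 0, 0]], [[-0.002, 0.018, 0.049], [-6, 0, 0]], [[-0.003, 0.028, 0.075], [-10, 0, 0]], [[-0.003, 0.039, 0.105], [-14, 0, 0]], [[-0.004, 0.051, 0.136], [-18, 0, 0]], [[-0.004, 0.063, 0.168], [-22, 0, 0]], [[-0.005, 0.075, 0.2], [-26, 0, 0]], [[-0.005, 0.086, 0.23], [-30, 0, 0]], [[-0.006, 0.096, 0.258], [-34, 0, 0]]]}}

```text
time_s: 6.03
position: [0.6034, -0.1659, 0.1993]
ee_rot: [[0.002, 0.986, 0.164], [0.001, 0.164, -0.986], [-1.0, 0.002, -0.001]]
wrist_force: [0.2, -0.0, -0.5]
width: 0.0352
```

```bash
python3 - <<'E'
from h import *
delta([.597,-.265,.20],21)
E
```

```text
shift [-0.0008 -0.0225  0.0967] turn -11.571461863975472 t 6.0333 q7 7.054506692441084
```

Call:
{"op": "drive_tool", "data": {"deltas": [[[0, -0.006, 0.024], [-3, 0, 0]], [[0, -0.011, 0.045], [-5, 0, 0]], [[0, -0.015, 0.063], [-7, 0, 0]], [[-0.001, -0.018, 0.077], [-9, 0, 0]], [[-0.001, -0.021, 0.088], [-10.5, 0, 0]], [[-0.001, -0.022, 0.094], [-11.5, 0, 0]], [[-0.001, -0.0225, 0.0967], [-11.5, 0, 0]], [[-0.001, -0.0225, 0.0967], [-11.5, 0, 0]], [[-0.001, -0.0225, 0.0967], [-11.5, 0, 0]], [[-0.001, -0.0225, 0.0967], [-11.5, 0, 0]]]}}

```text
time_s: 6.87
position: [0.5972, -0.264, 0.2002]
ee_rot: [[0.002, 0.934, 0.358], [0.001, 0.358, -0.934], [-1.0, 0.002, -0.001]]
wrist_force: [0.3, 0.6, -0.3]
width: 0.0352
```

```bash
python3 - <<'E'
from h import *
c=robot.get_calibration("wrist");f=robot.grab_frame("wrist")
cv2.imwrite("pics/w2.png",f);np.savez("w2.npz",**c);print(robot.get_obs()["position"])
for q in [(.5958,-.2651),(.5751,-.2113),(.552,-.1498),(.5291,-.0918)]:
    p=c["mtx"]@(c["R"]@np.array([*q,.042])+c["t"]);print("pred",p[:2]/p[2])
E
```

```text
[ 0.5972 -0.2641  0.2002]
pred [282.4145 187.9771]
pred [282.16   119.7079]
pred [282.5197  30.889 ]
pred [281.4368 -66.7612]
```

View pics/w2.png

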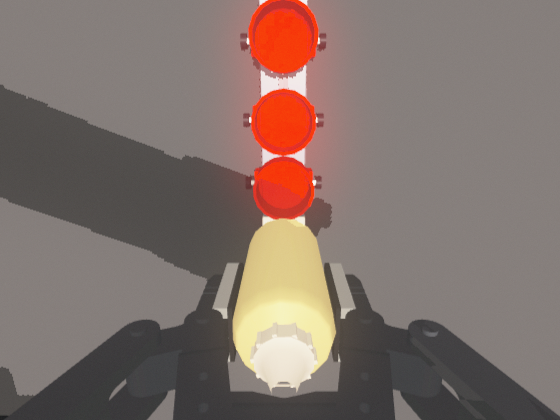

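Wrist view: rims of cup1, cup2 and cup3 are at about (283,187), (283,121) and (283,36). That is within 1–2 mm of the prediction. The far bottom edge of the held bottle is at row 220, which I'll use to check its offset in the hand.

```bash
python3 - <<'E'
from h import *
c=dict(np.load("w2.npz"));o=robot.get_obs();R=o["ee_rot"];T=o["position"]
pr=lambda X:(lambda p:p[:2]/p[2])(c["mtx"]@(c["R"]@X+c["t"]))
th=np.linspace(0,2*np.pi,73)
for d in(-.006,-.003,0,.003,.006):
  B=T+R@np.array([0,0,d])
  z0=T[2]-.0285
  bot=np.array([pr(np.array([B[0]+.018*np.cos(t),B[1]+.018*np.sin(t),z0+.001])) for t in th])
  print(d,"far bottom row",bot[:,1].min(),"cap tip",pr(np.array([B[0],B[1],z0+.094])))
for p in((283.5,187),(283.5,121),(283,36)): print(ray("wrist",p,.042,c)[:2])
delta([.5955,-.2655,.0455],21)
E
```

```text
-0.006 far bottom row 207.70147113441539 cap tip [287.6445 378.1749]
-0.003 far bottom row 213.3797447046027 cap tip [287.6203 387.0393]
0 far bottom row 218.99914668727442 cap tip [287.5966 395.7344]
0.003 far bottom row 224.56058791993 cap tip [287.5733 404.2649]
0.006 far bottom row 230.06496054699147 cap tip [287.5505 412.6355]
[ 0.5964 -0.2639]
[ 0.5765 -0.2119]
[ 0.5536 -0.153 ]
shift [ 0.1547 -0.0025  0.0008] turn -0.026011845172845938 t 6.9167 q7 26.381228126894406
```

Call:
{"op": "drive_tool", "data": {"deltas": [[[0.01, -0.001, 0], [0, 0, 0]], [[0.03, -0.001, 0], [0, 0, 0]], [[0.055, -0.001, 0], [0, 0, 0]], [[0.08, -0.001, 0], [0, 0, 0]], [[0.103, -0.001, 0], [0, 0, 0]], [[0.122, -0.001, 0], [0, 0, 0]], [[0.136, -0.001, 0], [0, 0, 0]], [[0.145, -0.001, 0], [0, 0, 0]], [[0.151, -0.001, 0], [0, 0, 0]], [[0.1535, -0.001, 0], [0, 0, 0]]]}}

```text
time_s: 7.75
position: [0.5966, -0.264, 0.0462]
ee_rot: [[0.002, 0.934, 0.358], [0.002, 0.358, -0.934], [-1.0, 0.002, -0.001]]
wrist_force: [-0.2, -0.0, -0.3]
width: 0.0354
```

Call:
{"op": "drive_tool", "data": {"deltas": [[[0.0003, 0, 0], [0, 0, 0]], [[0.0006, 0, 0], [0, 0, 0]], [[0.0009, 0, 0], [0, 0, 0]], [[0.0012, 0, 0], [0, 0, 0]], [[0.0015, 0, 0], [0, 0, 0]], [[0.0018, 0, 0], [0, 0, 0]], [[0.002, 0, 0], [0, 0, 0]], [[0.002, 0, 0], [0, 0, 0]], [[0.002, 0, 0], [0, 0, 0]], [[0.002, 0, 0], [0, 0, 0]]]}}

```text
time_s: 8.58
position: [0.5969, -0.2641, 0.0452]
ee_rot: [[0.003, 0.934, 0.358], [0.001, 0.358, -0.934], [-1.0, 0.003, 0.0]]
wrist_force: [-3.7, 0.4, 10.5]
width: 0.0356
```

Contact with the floor at the expected height (10 N, TCP 0.0452), so I'll release and rise.

Call:
{"op": "drive_tool", "data": {"deltas": [[[-0.001, 0, 0], [0, 0, 0]], [[-0.001, 0, 0], [0, 0, 0]], [[-0.001, 0, 0], [0, 0, 0]], [[-0.001, 0, 0], [0, 0, 0]], [[-0.001, 0, 0], [0, 0, 0]], [[-0.001, 0, 0], [0, 0, 0]], [[-0.001, 0, 0], [0, 0, 0]], [[-0.001, 0, 0], [0, 0, 0]], [[-0.001, 0, 0], [0, 0, 0]], [[-0.001, 0, 0], [0, 0, 0]]], "grip": 1}}

```text
time_s: 9.42
position: [0.5969, -0.2641, 0.0461]
ee_rot: [[0.002, 0.934, 0.358], [0.001, 0.358, -0.934], [-1.0, 0.003, -0.0]]
wrist_force: [0.1, -0.4, -1.0]
width: 0.0858
```

Call:
{"op": "drive_tool", "data": {"deltas": [[[-0.008, 0, 0], [0, 0, 0]], [[-0.024, 0, 0], [0, 0, 0]], [[-0.048, 0, 0], [0, 0, 0]], [[-0.075, 0, 0], [0, 0, 0]], [[-0.105, 0, 0], [0, 0, 0]], [[-0.13, 0, -0.01], [0, 0, 0]], [[-0.155, 0, -0.03], [0, 0, 0]], [[-0.165, 0, -0.055], [0, 0, 0]], [[-0.17, 0, -0.09], [0, 0, 0]], [[-0.17, 0, -0.125], [0, 0, 0]]]}}

```text
time_s: 10.25
position: [0.5517, -0.1466, 0.2189]
ee_rot: [[0.005, 0.934, 0.357], [-0.0, 0.357, -0.934], [-1.0, 0.005, 0.002]]
wrist_force: [1.1, 0.7, -0.4]
width: 0.085
```

```bash
python3 - <<'E'
from h import *
delta([.493,.231,.20],21)
E
```

```text
shift [ 0.0184  0.08   -0.3737] turn -0.0648886497681076 t 10.25 q7 18.147728733343843
```

Call:
{"op": "drive_tool", "data": {"deltas": [[[0.002, 0.008, -0.038], [0, 0, 0]], [[0.004, 0.017, -0.078], [0, 0, 0]], [[0.006, 0.025, -0.118], [0, 0, 0]], [[0.008, 0.034, -0.158], [0, 0, 0]], [[0.01, 0.042, -0.198], [0, 0, 0]], [[0.012, 0.051, -0.238], [0, 0, 0]], [[0.014, 0.059, -0.278], [0, 0, 0]], [[0.016, 0.067, -0.316], [0, 0, 0]], [[0.017, 0.074, -0.345], [0, 0, 0]], [[0.018, 0.078, -0.363], [0, 0, 0]]]}}

```text
time_s: 11.08
position: [0.4938, 0.2241, 0.2021]
ee_rot: [[0.007, 0.933, 0.361], [0.0, 0.361, -0.933], [-1.0, 0.007, 0.002]]
wrist_force: [0.5, 0.5, -0.6]
width: 0.0855
```

Call:
{"op": "drive_tool", "data": {"deltas": [[[0, 0.002, -0.009], [0, 0, 0]], [[0, 0.002, -0.01], [0, 0, 0]], [[0, 0.002, -0.01], [0, 0, 0]], [[0, 0.002, -0.01], [0, 0, 0]], [[0, 0.002, -0.01], [0, 0, 0]], [[0, 0.002, -0.01], [0, 0, 0]], [[0, 0.002, -0.01], [0, 0, 0]], [[0, 0.002, -0.01], [0, 0, 0]], [[0, 0.002, -0.01], [0, 0, 0]], [[0, 0.002, -0.01], [0, 0, 0]]]}}

```text
time_s: 11.92
position: [0.4921, 0.2341, 0.202]
ee_rot: [[0.007, 0.933, 0.361], [0.0, 0.361, -0.933], [-1.0, 0.007, 0.002]]
wrist_force: [1.0, 0.0, -1.3]
width: 0.0852
```

```bash
python3 - <<'E'
from h import *
c=robot.get_calibration("wrist");f=robot.grab_frame("wrist")
cv2.imwrite("pics/w3.png",f);np.savez("w3.npz",**c);print(robot.get_obs()["position"])
delta([.493,.231,.20],21)
p=c["mtx"]@(c["R"]@np.array([.493,.231,.097])+c["t"]);print("pred",p[:2]/p[2])
g=robot.grab_frame("top");cv2.imwrite("pics/top2.png",cv2.resize(g[155:290,160:440],None,fx=2.8,fy=2.8,interpolation=cv2.INTER_CUBIC))
E
```

```text
[0.4921 0.2341 0.202 ]
shift [ 0.002  -0.0003  0.0032] turn 0.14026245819685812 t 11.9667 q7 -24.973553422678926
pred [283.7431 209.7832]
```

View pics/w3.png

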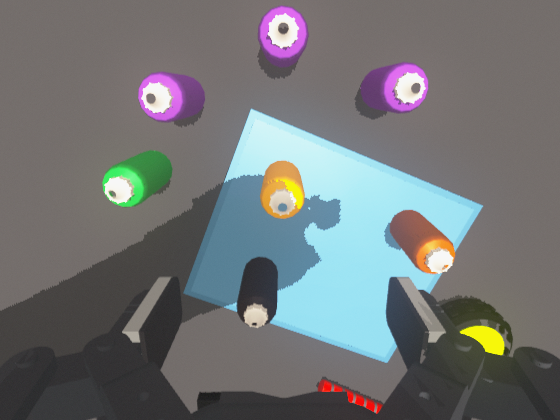

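View pics/top2.png

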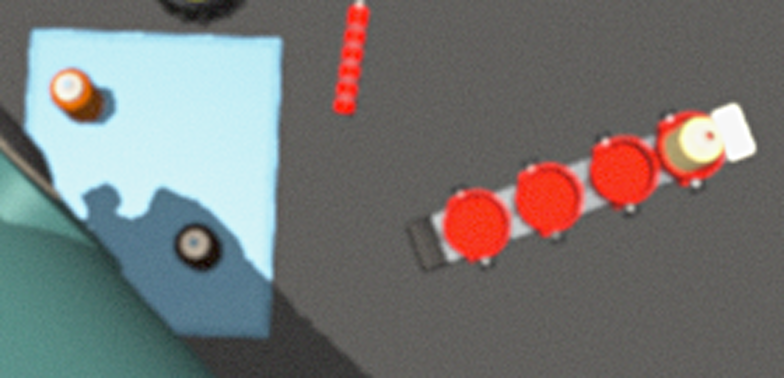

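The pale bottle stands in cup1, its cap tip at crop (708,134) leaning outward by parallax. The gold cap tip is at wrist (283,207), predicted (284,210); dark is at (257,323) and amber at (440,261).

```bash
python3 - <<'E'
from h import *
c=dict(np.load("w3.npz"))
for k,p in dict(gold=(283,207),dark=(257,323),amber=(440,261)).items(): print(k,ray("wrist",p,.096,c))
print("pale tip",ray("top",(708.5/2.8+159.5,134.5/2.8+154.5),.11))
p=ray("wrist",(283,207),.096,c)
delta([p[0],p[1],.031],21)
E
```

```text
gold [0.4918 0.2325 0.096 ]
dark [0.5078 0.1318 0.096 ]
amber [0.6206 0.2349 0.096 ]
pale tip [ 0.5961 -0.2617  0.11  ]
shift [ 0.171  -0.0019  0.0011] turn 0.1464974402591821 t 12.0167 q7 -24.97162656086435
```

Call:
{"op": "drive_tool", "data": {"deltas": [[[0.015, -0.001, 0.001], [0, 0, -0.2]], [[0.04, -0.001, 0.001], [0, 0, -0.4]], [[0.068, -0.002, 0.001], [0, 0, -0.4]], [[0.098, -0.002, 0.001], [0, 0, -0.4]], [[0.124, -0.002, 0.001], [0, 0, -0.4]], [[0.146, -0.002, 0.001], [0, 0, -0.4]], [[0.16, -0.002, 0.001], [0, 0, -0.4]], [[0.168, -0.002, 0.001], [0, 0, -0.4]], [[0.171, -0.002, 0.001], [0, 0, -0.4]], [[0.171, -0.002, 0.001], [0, 0, -0.4]]]}}

```text
time_s: 12.85
position: [0.4918, 0.2328, 0.0311]
ee_rot: [[0.0, 0.933, 0.361], [-0.002, 0.361, -0.933], [-1.0, -0.0, 0.002]]
wrist_force: [-0.6, 0.4, 0.4]
width: 0.0853
```

Call:
{"op": "drive_tool", "data": {"deltas": [[[0, 0, 0], [0, 0, 0]], [[0, 0, 0], [0, 0, 0]], [[0, 0, 0], [0, 0, 0]], [[0, 0, 0], [0, 0, 0]], [[0, 0, 0], [0, 0, 0]], [[0, 0, 0], [0, 0, 0]], [[0, 0, 0], [0, 0, 0]], [[0, 0, 0], [0, 0, 0]], [[0, 0, 0], [0, 0, 0]], [[0, 0, 0], [0, 0, 0]]], "grip": 0}}

```text
time_s: 13.68
position: [0.4922, 0.2328, 0.0317]
ee_rot: [[0.001, 0.933, 0.361], [-0.002, 0.361, -0.933], [-1.0, 0.001, 0.002]]
wrist_force: [-1.3, -2.0, 7.2]
width: 0.0352
```

Call:
{"op": "drive_tool", "data": {"deltas": [[[-0.004, 0, 0], [0, 0, 0]], [[-0.014, 0, 0], [0, 0, 0]], [[-0.03, 0, 0], [0, 0, 0]], [[-0.05, 0, 0], [0, 0, 0]], [[-0.075, 0, 0], [0, 0, 0]], [[-0.1, 0, 0], [0, 0, 0]], [[-0.125, 0, 0], [0, 0, 0]], [[-0.145, 0, 0], [0, 0, 0]], [[-0.16, 0, 0], [0, 0, 0]], [[-0.17, 0, 0], [0, 0, 0]]]}}

```text
time_s: 14.52
position: [0.4922, 0.2335, 0.2041]
ee_rot: [[0.003, 0.933, 0.361], [-0.001, 0.361, -0.933], [-1.0, 0.003, 0.002]]
wrist_force: [1.4, -0.7, -1.9]
width: 0.0351
```

```bash
python3 - <<'E'
from h import *
delta([.576,-.212,.20],21)
E
```

```text
shift [ 0.005  -0.0826  0.4457] turn 0.15850532030680142 t 14.5167 q7 -24.863681848471728
```

Call:
{"op": "drive_tool", "data": {"deltas": [[[0, -0.002, 0.011], [0, 0, 0]], [[0, -0.006, 0.03], [0, 0, 0]], [[0, -0.01, 0.056], [0, 0, 0]], [[0, -0.016, 0.088], [0, 0, 0]], [[0, -0.023, 0.123], [0, 0, 0]], [[0, -0.029, 0.159], [0, 0, 0]], [[0, -0.036, 0.196], [0, 0, 0]], [[0, -0.043, 0.233], [0, 0, 0]], [[0, -0.05, 0.27], [0, 0, 0]], [[0, -0.057, 0.307], [0, 0, 0]]]}}

```text
time_s: 15.35
position: [0.5492, -0.0762, 0.2042]
ee_rot: [[0.002, 0.933, 0.361], [-0.002, 0.361, -0.933], [-1.0, 0.002, 0.002]]
wrist_force: [1.3, 0.1, -0.7]
width: 0.035
```

```bash
python3 - <<'E'
from h import *
delta([.576,-.212,.20],21)
E
```

```text
shift [ 0.0045 -0.024   0.1364] turn 0.13731126076309863 t 15.35 q7 10.277304300510767
```

Call:
{"op": "drive_tool", "data": {"deltas": [[[0.001, -0.006, 0.034], [0, 0, 0]], [[0.002, -0.011, 0.064], [0, 0, 0]], [[0.003, -0.016, 0.089], [0, 0, 0]], [[0.004, -0.019, 0.109], [0, 0, 0]], [[0.004, -0.022, 0.123], [0, 0, 0]], [[0.005, -0.023, 0.132], [0, 0, 0]], [[0.005, -0.024, 0.136], [0, 0, 0]], [[0.005, -0.024, 0.1365], [0, 0, 0]], [[0.005, -0.024, 0.1365], [0, 0, 0]], [[0.005, -0.024, 0.1365], [0, 0, 0]]]}}

```text
time_s: 16.18
position: [0.5761, -0.2109, 0.1997]
ee_rot: [[0.003, 0.932, 0.362], [-0.001, 0.362, -0.932], [-1.0, 0.002, 0.002]]
wrist_force: [-0.2, -0.3, -1.1]
width: 0.0352
```

```bash
python3 - <<'E'
from h import *
c=robot.get_calibration("wrist");f=robot.grab_frame("wrist")
cv2.imwrite("pics/w4.png",f);np.savez("w4.npz",**c);print(robot.get_obs()["position"])
delta([.576,-.212,.045],21)
for q in [(.576,-.212),(.553,-.1515),(.5295,-.0925)]:
    p=c["mtx"]@(c["R"]@np.array([*q,.042])+c["t"]);print("pred",p[:2]/p[2])
E
```

```text
[ 0.5761 -0.211   0.1997]
shift [ 0.1547 -0.0007  0.0006] turn 0.2231172546790674 t 16.2333 q7 22.236886849722598
pred [283.9713 188.1485]
pred [284.4745 110.8228]
pred [283.715   23.5929]
```

View pics/w4.png

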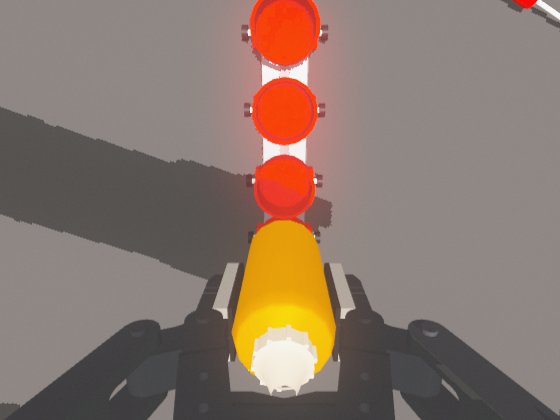

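Cup2's rim is at (285,186), predicted (284,188). Cup3 is at (285,111) and cup4 at (285,30). All aligned, so I'll lower.

Call:
{"op": "drive_tool", "data": {"deltas": [[[0.01, -0.0005, 0], [0, 0, 0]], [[0.03, -0.0005, 0], [0, 0, 0]], [[0.055, -0.0005, 0], [0, 0, 0]], [[0.08, -0.0005, 0], [0, 0, 0]], [[0.103, -0.0005, 0], [0, 0, 0]], [[0.122, -0.0005, 0], [0, 0, 0]], [[0.136, -0.0005, 0], [0, 0, 0]], [[0.145, -0.0005, 0], [0, 0, 0]], [[0.151, -0.0005, 0], [0, 0, 0]], [[0.1535, -0.0005, 0], [0, 0, 0]]]}}

```text
time_s: 17.07
position: [0.576, -0.2112, 0.0458]
ee_rot: [[0.002, 0.932, 0.362], [-0.001, 0.362, -0.932], [-1.0, 0.002, 0.002]]
wrist_force: [-0.8, 0.7, -0.5]
width: 0.0351
```

Call:
{"op": "drive_tool", "data": {"deltas": [[[0.0003, 0, 0], [0, 0, 0]], [[0.0006, 0, 0], [0, 0, 0]], [[0.0009, 0, 0], [0, 0, 0]], [[0.0012, 0, 0], [0, 0, 0]], [[0.0015, 0, 0], [0, 0, 0]], [[0.0018, 0, 0], [0, 0, 0]], [[0.002, 0, 0], [0, 0, 0]], [[0.002, 0, 0], [0, 0, 0]], [[0.002, 0, 0], [0, 0, 0]], [[0.002, 0, 0], [0, 0, 0]]]}}

```text
time_s: 17.9
position: [0.5764, -0.2114, 0.0447]
ee_rot: [[0.003, 0.932, 0.362], [-0.002, 0.362, -0.932], [-1.0, 0.002, 0.003]]
wrist_force: [-3.6, 0.8, 11.5]
width: 0.035
```

```bash
python3 - <<'E'
from h import *
c=dict(np.load("w4.npz"))
for p in((285,186),(285,111),(285,30)): print(ray("wrist",p,.042,c)[:2])
E
```

```text
[ 0.5761 -0.2099]
[ 0.5534 -0.1515]
[ 0.532  -0.0962]
```

Call:
{"op": "drive_tool", "data": {"deltas": [[[-0.001, 0, 0], [0, 0, 0]], [[-0.001, 0, 0], [0, 0, 0]], [[-0.001, 0, 0], [0, 0, 0]], [[-0.001, 0, 0], [0, 0, 0]], [[-0.001, 0, 0], [0, 0, 0]], [[-0.001, 0, 0], [0, 0, 0]], [[-0.001, 0, 0], [0, 0, 0]], [[-0.001, 0, 0], [0, 0, 0]], [[-0.001, 0, 0], [0, 0, 0]], [[-0.001, 0, 0], [0, 0, 0]]], "grip": 1}}

```text
time_s: 18.73
position: [0.5764, -0.2114, 0.0457]
ee_rot: [[0.003, 0.932, 0.362], [-0.002, 0.362, -0.932], [-1.0, 0.002, 0.003]]
wrist_force: [0.2, 0.4, -0.1]
width: 0.085
```

Call:
{"op": "drive_tool", "data": {"deltas": [[[-0.008, 0, 0], [0, 0, 0]], [[-0.024, 0, 0], [0, 0, 0]], [[-0.048, 0, 0], [0, 0, 0]], [[-0.075, 0, 0], [0, 0, 0]], [[-0.105, 0, 0], [0, 0, 0]], [[-0.13, 0, -0.01], [0, 0, 0]], [[-0.155, 0.005, -0.03], [0, 0, 0]], [[-0.165, 0.01, -0.055], [0, 0, 0]], [[-0.17, 0.02, -0.09], [0, 0, 0]], [[-0.17, 0.03, -0.125], [0, 0, 0]]]}}

```text
time_s: 19.57
position: [0.5586, -0.0828, 0.2174]
ee_rot: [[0.005, 0.933, 0.361], [-0.003, 0.361, -0.933], [-1.0, 0.004, 0.005]]
wrist_force: [0.5, 0.4, 0.9]
width: 0.0856
```

```bash
python3 - <<'E'
from h import *
delta([.6235,.232,.20],21)
E
```

```text
shift [ 0.0168  0.174  -0.2703] turn 0.1498173547868049 t 19.5667 q7 11.116425466660877
```

Call:
{"op": "drive_tool", "data": {"deltas": [[[0.001, 0.02, -0.031], [0, 0.1, -0.1]], [[0.003, 0.041, -0.064], [0, 0.2, -0.2]], [[0.005, 0.062, -0.097], [0, 0.3, -0.2]], [[0.007, 0.083, -0.13], [0, 0.3, -0.2]], [[0.009, 0.104, -0.162], [0, 0.3, -0.2]], [[0.011, 0.124, -0.193], [0, 0.3, -0.2]], [[0.013, 0.143, -0.223], [0, 0.3, -0.2]], [[0.015, 0.158, -0.246], [0, 0.3, -0.2]], [[0.016, 0.168, -0.261], [0, 0.3, -0.2]], [[0.017, 0.174, -0.27], [0, 0.3, -0.2]]]}}

```text
time_s: 20.4
position: [0.6232, 0.2346, 0.2002]
ee_rot: [[0.0, 0.932, 0.363], [0.002, 0.363, -0.932], [-1.0, 0.001, -0.001]]
wrist_force: [1.3, -0.4, 0.2]
width: 0.0855
```

Call:
{"op": "drive_tool", "data": {"deltas": [[[0, 0, 0], [0, 0, 0]], [[0, 0, 0], [0, 0, 0]], [[0, 0, 0], [0, 0, 0]], [[0, 0, 0], [0, 0, 0]], [[0, 0, 0], [0, 0, 0]], [[0, 0, 0], [0, 0, 0]], [[0, 0, 0], [0, 0, 0]], [[0, 0, 0], [0, 0, 0]], [[0, 0, 0], [0, 0, 0]], [[0, 0, 0], [0, 0, 0]]]}}

```text
time_s: 21.23
position: [0.6231, 0.2346, 0.2002]
ee_rot: [[0.0, 0.932, 0.363], [0.002, 0.363, -0.932], [-1.0, 0.001, -0.001]]
wrist_force: [0.2, 1.0, -0.9]
width: 0.0852
```

```bash
python3 - <<'E'
from h import *
c=robot.get_calibration("wrist");f=robot.grab_frame("wrist")
cv2.imwrite("pics/w5.png",f);np.savez("w5.npz",**c);print(robot.get_obs()["position"],robot.get_obs()["ee_rot"][2])
p=c["mtx"]@(c["R"]@np.array([.6235,.232,.096])+c["t"]);print("pred",p[:2]/p[2])
E
```

```text
[0.6231 0.2347 0.2002] [-1.      0.0007 -0.0015]
pred [284.1425 209.8155]
```

View pics/w5.png

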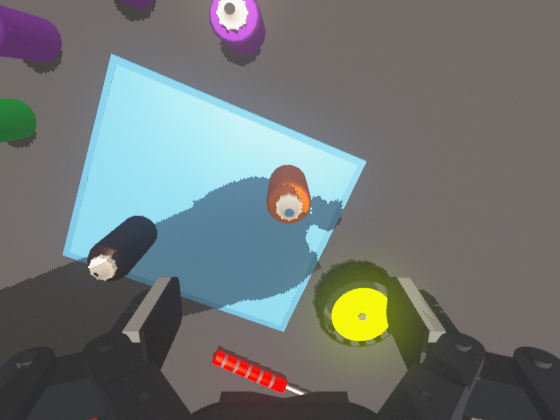

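The amber cap tip is at (289,210), against (284,210) predicted.

```bash
python3 - <<'E'
from h import *
c=dict(np.load("w5.npz"))
p=ray("wrist",(289,210),.096,c);print(p, ray("wrist",(101,267),.096,c))
delta([p[0],p[1],.031],21)
E
```

```text
[0.6268 0.2331 0.096 ] [0.5094 0.1381 0.096 ]
shift [0.1692 0.0028 0.003 ] turn 0.31217665900891234 t 21.2833 q7 -20.265130935028072
```

Call:
{"op": "drive_tool", "data": {"deltas": [[[0.015, 0.001, 0.001], [0, 0, 0]], [[0.04, 0.002, 0.002], [0, 0, 0]], [[0.068, 0.003, 0.003], [0, 0, 0]], [[0.096, 0.003, 0.003], [0, 0, 0]], [[0.122, 0.003, 0.003], [0, 0, 0]], [[0.144, 0.003, 0.003], [0, 0, 0]], [[0.158, 0.003, 0.003], [0, 0, 0]], [[0.166, 0.003, 0.003], [0, 0, 0]], [[0.169, 0.003, 0.003], [0, 0, 0]], [[0.169, 0.003, 0.003], [0, 0, 0]]]}}

```text
time_s: 22.12
position: [0.6271, 0.2334, 0.0312]
ee_rot: [[0.0, 0.932, 0.363], [0.002, 0.363, -0.932], [-1.0, 0.001, -0.002]]
wrist_force: [0.6, 0.3, 0.2]
width: 0.0856
```

Call:
{"op": "drive_tool", "data": {"deltas": [[[0, 0, 0], [0, 0, 0]], [[0, 0, 0], [0, 0, 0]], [[0, 0, 0], [0, 0, 0]], [[0, 0, 0], [0, 0, 0]], [[0, 0, 0], [0, 0, 0]], [[0, 0, 0], [0, 0, 0]], [[0, 0, 0], [0, 0, 0]], [[0, 0, 0], [0, 0, 0]], [[0, 0, 0], [0, 0, 0]], [[0, 0, 0], [0, 0, 0]]], "grip": 0}}

```text
time_s: 22.95
position: [0.6274, 0.2334, 0.0319]
ee_rot: [[0.001, 0.932, 0.363], [0.002, 0.363, -0.932], [-1.0, 0.002, -0.001]]
wrist_force: [-1.3, -0.4, 5.1]
width: 0.0348
```

Call:
{"op": "drive_tool", "data": {"deltas": [[[-0.004, 0, 0], [0, 0, 0]], [[-0.014, 0, 0], [0, 0, 0]], [[-0.03, 0, 0], [0, 0, 0]], [[-0.05, 0, 0], [0, 0, 0]], [[-0.075, 0, 0], [0, 0, 0]], [[-0.1, 0, 0], [0, 0, 0]], [[-0.125, 0, 0], [0, 0, 0]], [[-0.145, 0, 0], [0, 0, 0]], [[-0.16, 0, 0], [0, 0, 0]], [[-0.17, 0, 0], [0, 0, 0]]]}}

```text
time_s: 23.78
position: [0.6276, 0.2334, 0.2049]
ee_rot: [[0.003, 0.932, 0.363], [0.003, 0.363, -0.932], [-1.0, 0.004, -0.001]]
wrist_force: [-0.1, 0.8, -1.2]
width: 0.0353
```

```bash
python3 - <<'E'
from h import *
delta([.553,-.151,.20],21)
E
```

```text
shift [ 0.0036 -0.2093  0.331 ] turn 0.3130511587324918 t 23.7833 q7 -19.911452197919036
```

Call:
{"op": "drive_tool", "data": {"deltas": [[[0, -0.005, 0.008], [0, 0, 0]], [[0, -0.015, 0.023], [0, 0, 0]], [[0, -0.028, 0.045], [0, 0, 0]], [[0, -0.045, 0.071], [0, 0, 0]], [[0, -0.063, 0.099], [0, 0, 0]], [[0, -0.081, 0.128], [0, 0, 0]], [[0, -0.099, 0.157], [0, 0, 0]], [[0, -0.117, 0.185], [0, 0, 0]], [[0, -0.135, 0.213], [0, 0, 0]], [[0, -0.152, 0.24], [0, 0, 0]]]}}

```text
time_s: 24.62
position: [0.5718, -0.0479, 0.2031]
ee_rot: [[0.002, 0.932, 0.363], [0.002, 0.363, -0.932], [-1.0, 0.003, -0.001]]
wrist_force: [0.7, 0.1, -1.0]
width: 0.0348
```

```bash
python3 - <<'E'
from h import *
delta([.553,-.151,.20],21)
E
```

```text
shift [ 0.0028 -0.0549  0.0892] turn 0.2644838554661817 t 24.6167 q7 6.5362219564749084
```

Call:
{"op": "drive_tool", "data": {"deltas": [[[0.001, -0.014, 0.023], [0, 0, 0]], [[0.001, -0.026, 0.042], [0, 0, 0]], [[0.002, -0.036, 0.058], [0, 0, 0]], [[0.002, -0.044, 0.071], [0, 0, 0]], [[0.003, -0.05, 0.081], [0, 0, 0]], [[0.003, -0.053, 0.087], [0, 0, 0]], [[0.003, -0.055, 0.089], [0, 0, 0]], [[0.003, -0.055, 0.089], [0, 0, 0]], [[0.003, -0.055, 0.089], [0, 0, 0]], [[0.003, -0.055, 0.089], [0, 0, 0]]]}}

```text
time_s: 25.45
position: [0.553, -0.1498, 0.1999]
ee_rot: [[0.002, 0.931, 0.364], [0.003, 0.364, -0.931], [-1.0, 0.003, -0.002]]
wrist_force: [0.7, 0.8, 0.1]
width: 0.0352
```

```bash
python3 - <<'E'
from h import *
c=robot.get_calibration("wrist");f=robot.grab_frame("wrist")
cv2.imwrite("pics/w6.png",f);np.savez("w6.npz",**c);print(robot.get_obs()["position"])
delta([.553,-.151,.045],21)
for q in [(.553,-.151),(.531,-.0945)]:
    p=c["mtx"]@(c["R"]@np.array([*q,.042])+c["t"]);print("pred",p[:2]/p[2])
E
```

```text
[ 0.553  -0.1499  0.1999]
shift [ 0.1549 -0.0009  0.0013] turn 0.33822767805619947 t 25.5 q7 17.436254104001364
pred [283.8478 188.9126]
pred [283.8573 116.9265]
```

View pics/w6.png

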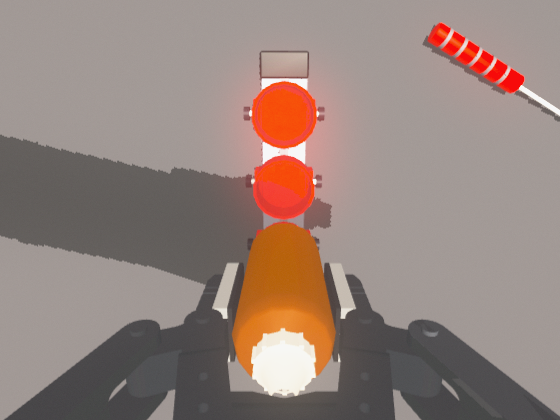

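Cup3 is at (284,187) and cup4 at (285,115), as predicted, with the black cap beyond them. I'll lower straight down.

Call:
{"op": "drive_tool", "data": {"deltas": [[[0.01, 0, 0], [0, 0, 0]], [[0.03, 0, 0], [0, 0, 0]], [[0.055, 0, 0], [0, 0, 0]], [[0.08, 0, 0], [0, 0, 0]], [[0.103, 0, 0], [0, 0, 0]], [[0.122, 0, 0], [0, 0, 0]], [[0.136, 0, 0], [0, 0, 0]], [[0.145, 0, 0], [0, 0, 0]], [[0.151, 0, 0], [0, 0, 0]], [[0.1535, 0, 0], [0, 0, 0]]]}}

```text
time_s: 26.33
position: [0.5533, -0.1493, 0.0459]
ee_rot: [[0.002, 0.931, 0.364], [0.003, 0.364, -0.931], [-1.0, 0.003, -0.002]]
wrist_force: [0.3, 0.7, -1.1]
width: 0.0349
```

Call:
{"op": "drive_tool", "data": {"deltas": [[[0.0003, 0, 0], [0, 0, 0]], [[0.0006, 0, 0], [0, 0, 0]], [[0.0009, 0, 0], [0, 0, 0]], [[0.0012, 0, 0], [0, 0, 0]], [[0.0015, 0, 0], [0, 0, 0]], [[0.0018, 0, 0], [0, 0, 0]], [[0.002, 0, 0], [0, 0, 0]], [[0.002, 0, 0], [0, 0, 0]], [[0.002, 0, 0], [0, 0, 0]], [[0.002, 0, 0], [0, 0, 0]]]}}

```text
time_s: 27.17
position: [0.5538, -0.1494, 0.0449]
ee_rot: [[0.003, 0.931, 0.364], [0.002, 0.364, -0.931], [-1.0, 0.003, -0.001]]
wrist_force: [-4.4, 0.1, 13.2]
width: 0.0349
```

```bash
python3 - <<'E'
from h import *
c=dict(np.load("w6.npz"))
for p in((284,187),(285,115)): print(ray("wrist",p,.042,c)[:2])
E
```

```text
[ 0.5525 -0.1494]
[ 0.5313 -0.0927]
```

Call:
{"op": "drive_tool", "data": {"deltas": [[[-0.001, 0, 0], [0, 0, 0]], [[-0.001, 0, 0], [0, 0, 0]], [[-0.001, 0, 0], [0, 0, 0]], [[-0.001, 0, 0], [0, 0, 0]], [[-0.001, 0, 0], [0, 0, 0]], [[-0.001, 0, 0], [0, 0, 0]], [[-0.001, 0, 0], [0, 0, 0]], [[-0.001, 0, 0], [0, 0, 0]], [[-0.001, 0, 0], [0, 0, 0]], [[-0.001, 0, 0], [0, 0, 0]]], "grip": 1}}

```text
time_s: 28.0
position: [0.5538, -0.1494, 0.0459]
ee_rot: [[0.003, 0.931, 0.364], [0.002, 0.364, -0.931], [-1.0, 0.003, -0.001]]
wrist_force: [-0.9, 0.2, 0.4]
width: 0.0849
```

Call:
{"op": "drive_tool", "data": {"deltas": [[[-0.008, 0, 0], [0, 0, 0]], [[-0.024, 0, 0], [0, 0, 0]], [[-0.048, 0, 0], [0, 0, 0]], [[-0.075, 0, 0], [0, 0, 0]], [[-0.105, 0, 0], [0, 0, 0]], [[-0.13, 0, -0.01], [0, 0, 0]], [[-0.155, 0.005, -0.03], [0, 0, 0]], [[-0.165, 0.01, -0.055], [0, 0, 0]], [[-0.17, 0.015, -0.09], [0, 0, 0]], [[-0.17, 0.02, -0.125], [0, 0, 0]]]}}

```text
time_s: 28.83
position: [0.5265, -0.0251, 0.2179]
ee_rot: [[0.005, 0.932, 0.363], [0.001, 0.363, -0.932], [-1.0, 0.005, 0.001]]
wrist_force: [1.9, 1.2, 0.2]
width: 0.0852
```

```bash
python3 - <<'E'
from h import *
delta([.508,.132,.20],21)
E
```

```text
shift [ 0.018   0.0397 -0.1531] turn 0.2807421641739154 t 28.8333 q7 6.245319660245249
```

Call:
{"op": "drive_tool", "data": {"deltas": [[[0.003, 0.008, -0.032], [0, 0, -0.2]], [[0.007, 0.016, -0.064], [0, 0, -0.3]], [[0.011, 0.025, -0.096], [0, 0, -0.3]], [[0.014, 0.032, -0.122], [0, 0, -0.3]], [[0.016, 0.037, -0.14], [0, 0, -0.3]], [[0.018, 0.039, -0.15], [0, 0, -0.3]], [[0.018, 0.04, -0.153], [0, 0, -0.3]], [[0.018, 0.04, -0.153], [0, 0, -0.3]], [[0.018, 0.04, -0.153], [0, 0, -0.3]], [[0.018, 0.04, -0.153], [0, 0, -0.3]]]}}

```text
time_s: 29.67
position: [0.5087, 0.1306, 0.2001]
ee_rot: [[0.0, 0.932, 0.361], [-0.001, 0.361, -0.932], [-1.0, -0.0, 0.001]]
wrist_force: [-0.5, 0.2, -0.0]
width: 0.0856
```

```bash
python3 - <<'E'
from h import *
c=robot.get_calibration("wrist");f=robot.grab_frame("wrist")
cv2.imwrite("pics/w7.png",f);np.savez("w7.npz",**c);print(robot.get_obs()["position"],robot.get_obs()["ee_rot"][2])
p=c["mtx"]@(c["R"]@np.array([.508,.132,.096])+c["t"]);print("pred",p[:2]/p[2])
E
```

```text
[0.5086 0.1307 0.2001] [-1.     -0.0002  0.001 ]
pred [284.9259 204.1612]
```

View pics/w7.png

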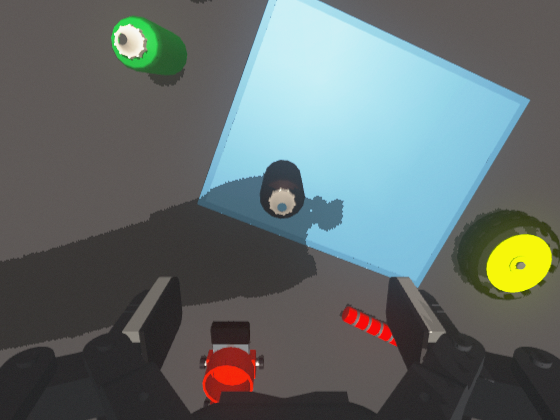

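The dark cap tip is at (282,206), about 1–2 mm from prediction. The jaws are clear of the driver and wheel. Descending.

Call:
{"op": "drive_tool", "data": {"deltas": [[[0.015, -0.001, 0], [0, 0, 0]], [[0.04, -0.001, 0], [0, 0, 0]], [[0.068, -0.001, 0], [0, 0, 0]], [[0.096, -0.001, 0], [0, 0, 0]], [[0.122, -0.001, 0], [0, 0, 0]], [[0.144, -0.001, 0], [0, 0, 0]], [[0.158, -0.001, 0], [0, 0, 0]], [[0.166, -0.001, 0], [0, 0, 0]], [[0.169, -0.001, 0], [0, 0, 0]], [[0.169, -0.001, 0], [0, 0, 0]]]}}

```text
time_s: 30.55
position: [0.508, 0.1301, 0.0313]
ee_rot: [[0.0, 0.933, 0.361], [-0.001, 0.361, -0.933], [-1.0, -0.0, 0.001]]
wrist_force: [-0.1, 0.2, 0.2]
width: 0.0853
```

Call:
{"op": "drive_tool", "data": {"deltas": [[[0, 0, 0], [0, 0, 0]], [[0, 0, 0], [0, 0, 0]], [[0, 0, 0], [0, 0, 0]], [[0, 0, 0], [0, 0, 0]], [[0, 0, 0], [0, 0, 0]], [[0, 0, 0], [0, 0, 0]], [[0, 0, 0], [0, 0, 0]], [[0, 0, 0], [0, 0, 0]], [[0, 0, 0], [0, 0, 0]], [[0, 0, 0], [0, 0, 0]]], "grip": 0}}

```text
time_s: 31.38
position: [0.5083, 0.1301, 0.0319]
ee_rot: [[0.001, 0.933, 0.361], [-0.001, 0.361, -0.933], [-1.0, 0.001, 0.001]]
wrist_force: [-1.6, -1.5, 8.2]
width: 0.0352
```

Call:
{"op": "drive_tool", "data": {"deltas": [[[-0.004, 0, 0], [0, 0, 0]], [[-0.014, 0, 0], [0, 0, 0]], [[-0.03, 0, 0], [0, 0, 0]], [[-0.05, 0, 0], [0, 0, 0]], [[-0.075, 0, 0], [0, 0, 0]], [[-0.1, 0, 0], [0, 0, 0]], [[-0.125, 0, 0], [0, 0, 0]], [[-0.145, 0, 0], [0, 0, 0]], [[-0.16, 0, 0], [0, 0, 0]], [[-0.17, 0, 0], [0, 0, 0]]]}}

```text
time_s: 32.22
position: [0.5084, 0.1306, 0.2042]
ee_rot: [[0.003, 0.932, 0.361], [-0.001, 0.361, -0.932], [-1.0, 0.003, 0.002]]
wrist_force: [0.6, 0.0, -0.8]
width: 0.0353
```

```bash
python3 - <<'E'
from h import *
delta([.531,-.093,.20],21)
E
```

```text
shift [ 0.0045 -0.0597  0.2166] turn 0.1751018249045444 t 32.2167 q7 -13.128395342614608
```

Call:
{"op": "drive_tool", "data": {"deltas": [[[0, -0.003, 0.009], [0, 0, 0]], [[0.001, -0.007, 0.026], [0, 0, 0]], [[0.001, -0.014, 0.05], [0, 0, 0]], [[0.002, -0.022, 0.079], [0, 0, 0]], [[0.002, -0.03, 0.109], [0, 0, 0]], [[0.003, -0.038, 0.138], [0, 0, 0]], [[0.003, -0.046, 0.166], [0, 0, 0]], [[0.004, -0.052, 0.19], [0, 0, 0]], [[0.004, -0.057, 0.207], [0, 0, 0]], [[0.0045, -0.0597, 0.216], [0, 0, 0]]]}}

```text
time_s: 33.05
position: [0.5301, -0.0956, 0.1992]
ee_rot: [[0.002, 0.934, 0.358], [-0.001, 0.358, -0.934], [-1.0, 0.001, 0.002]]
wrist_force: [-0.2, -0.1, -0.3]
width: 0.035
```

Call:
{"op": "drive_tool", "data": {"deltas": [[[0, 0, 0], [0, 0, 0]], [[0, 0, 0], [0, 0, 0]], [[0, 0, 0], [0, 0, 0]], [[0, 0, 0], [0, 0, 0]], [[0, 0, 0], [0, 0, 0]], [[0, 0, 0], [0, 0, 0]], [[0, 0, 0], [0, 0, 0]], [[0, 0, 0], [0, 0, 0]], [[0, 0, 0], [0, 0, 0]], [[0, 0, 0], [0, 0, 0]]]}}

```text
time_s: 33.88
position: [0.5301, -0.0956, 0.1992]
ee_rot: [[0.002, 0.934, 0.358], [-0.001, 0.358, -0.934], [-1.0, 0.001, 0.002]]
wrist_force: [1.1, -0.2, -1.5]
width: 0.0354
```

```bash
python3 - <<'E'
from h import *
c=robot.get_calibration("wrist");f=robot.grab_frame("wrist")
cv2.imwrite("pics/w8.png",f);np.savez("w8.npz",**c);print(robot.get_obs()["position"])
delta([.531,-.093,.045],21)
for q in [(.531,-.093)]:
    p=c["mtx"]@(c["R"]@np.array([*q,.042])+c["t"]);print("pred",p[:2]/p[2])
E
```

```text
[ 0.5301 -0.0956  0.1992]
shift [ 0.1542  0.0015 -0.0024] turn 0.00725407374845588 t 33.9333 q7 12.231017721257391
pred [286.6448 184.8651]
```

View pics/w8.png

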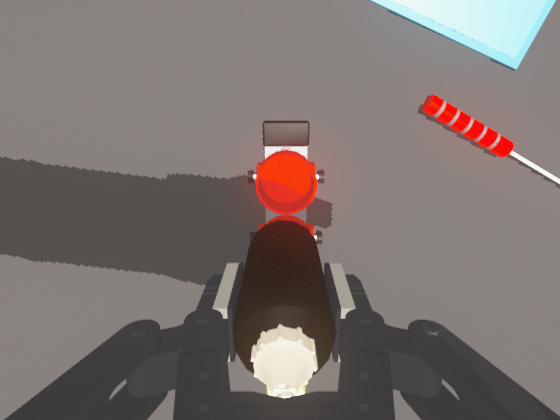

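Cup4's rim is at (287,182), so I'll correct by about +1.5 mm in tool y and −3.5 mm in tool z while lowering.

Call:
{"op": "drive_tool", "data": {"deltas": [[[0.01, 0.001, -0.002], [0, 0, 0]], [[0.03, 0.0015, -0.0035], [0, 0, 0]], [[0.055, 0.0015, -0.0035], [0, 0, 0]], [[0.08, 0.0015, -0.0035], [0, 0, 0]], [[0.103, 0.0015, -0.0035], [0, 0, 0]], [[0.122, 0.0015, -0.0035], [0, 0, 0]], [[0.136, 0.0015, -0.0035], [0, 0, 0]], [[0.145, 0.0015, -0.0035], [0, 0, 0]], [[0.15, 0.0015, -0.0035], [0, 0, 0]], [[0.153, 0.0015, -0.0035], [0, 0, 0]]]}}

```text
time_s: 34.77
position: [0.5307, -0.0918, 0.0459]
ee_rot: [[0.002, 0.934, 0.358], [-0.001, 0.359, -0.934], [-1.0, 0.001, 0.002]]
wrist_force: [-0.3, 0.1, -0.6]
width: 0.0349
```

Call:
{"op": "drive_tool", "data": {"deltas": [[[0.0003, 0, 0], [0, 0, 0]], [[0.0006, 0, 0], [0, 0, 0]], [[0.0009, 0, 0], [0, 0, 0]], [[0.0012, 0, 0], [0, 0, 0]], [[0.0015, 0, 0], [0, 0, 0]], [[0.0018, 0, 0], [0, 0, 0]], [[0.002, 0, 0], [0, 0, 0]], [[0.002, 0, 0], [0, 0, 0]], [[0.002, 0, 0], [0, 0, 0]], [[0.002, 0, 0], [0, 0, 0]]]}}

```text
time_s: 35.6
position: [0.531, -0.092, 0.0448]
ee_rot: [[0.003, 0.934, 0.359], [-0.002, 0.359, -0.934], [-1.0, 0.002, 0.003]]
wrist_force: [-5.2, -0.2, 15.1]
width: 0.035
```

Call:
{"op": "drive_tool", "data": {"deltas": [[[-0.001, 0, 0], [0, 0, 0]], [[-0.001, 0, 0], [0, 0, 0]], [[-0.001, 0, 0], [0, 0, 0]], [[-0.001, 0, 0], [0, 0, 0]], [[-0.001, 0, 0], [0, 0, 0]], [[-0.001, 0, 0], [0, 0, 0]], [[-0.001, 0, 0], [0, 0, 0]], [[-0.001, 0, 0], [0, 0, 0]], [[-0.001, 0, 0], [0, 0, 0]], [[-0.001, 0, 0], [0, 0, 0]]], "grip": 1}}

```text
time_s: 36.43
position: [0.531, -0.092, 0.0458]
ee_rot: [[0.003, 0.934, 0.358], [-0.002, 0.358, -0.934], [-1.0, 0.002, 0.003]]
wrist_force: [-0.2, 0.7, 0.8]
width: 0.0856
```

Call:
{"op": "drive_tool", "data": {"deltas": [[[-0.008, 0, 0], [0, 0, 0]], [[-0.024, 0, 0], [0, 0, 0]], [[-0.048, 0, 0], [0, 0, 0]], [[-0.075, 0, 0], [0, 0, 0]], [[-0.105, 0, 0], [0, 0, 0]], [[-0.13, 0, -0.015], [0, 0, 0]], [[-0.155, 0, -0.045], [0, 0, 0]], [[-0.18, 0, -0.08], [0, 0, 0]], [[-0.19, 0, -0.115], [0, 0, 0]], [[-0.2, 0, -0.15], [0, 0, 0]]]}}

```text
time_s: 37.27
position: [0.476, 0.05, 0.2472]
ee_rot: [[0.004, 0.934, 0.358], [-0.003, 0.358, -0.934], [-1.0, 0.003, 0.004]]
wrist_force: [-0.6, 0.2, 0.1]
width: 0.0853
```

Call:
{"op": "drive_tool", "data": {"deltas": [[[0, -0.01, -0.025], [0, 0, 0]], [[0, -0.02, -0.05], [0, 0, 0]], [[0, -0.03, -0.08], [0, 0, 0]], [[0, -0.03, -0.1], [0, 0, 0]], [[0, -0.03, -0.11], [0, 0, 0]], [[0, -0.03, -0.11], [0, 0, 0]], [[0, -0.03, -0.11], [0, 0, 0]], [[0, -0.03, -0.11], [0, 0, 0]], [[0, -0.03, -0.11], [0, 0, 0]], [[0, -0.03, -0.11], [0, 0, 0]]]}}

```text
time_s: 38.1
position: [0.4089, 0.1413, 0.2465]
ee_rot: [[0.004, 0.934, 0.357], [-0.002, 0.357, -0.934], [-1.0, 0.003, 0.004]]
wrist_force: [-0.0, -0.2, -0.1]
width: 0.0858
```

```bash
python3 - <<'E'
from h import *
g=robot.grab_frame("top")[135:275,210:440]; s=robot.grab_frame("side")[110:310,160:340]
g=cv2.resize(g,None,fx=3,fy=3,interpolation=cv2.INTER_CUBIC)
cv2.imwrite("pics/topf.png",g);cv2.imwrite("pics/sidef.png",cv2.resize(s,None,fx=3,fy=3,interpolation=cv2.INTER_CUBIC))
E
```

```text
(no output)
```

View pics/topf.png

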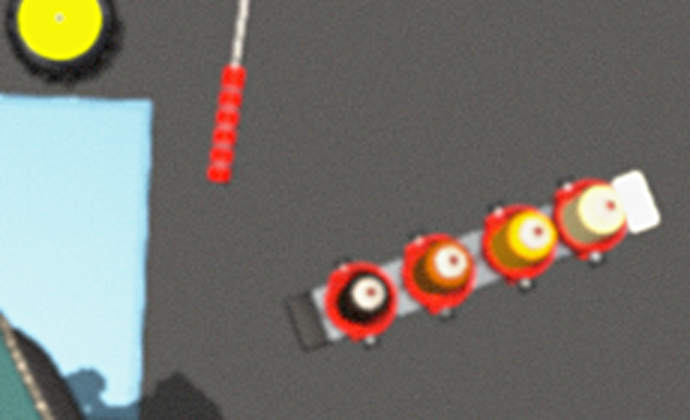

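View pics/sidef.png

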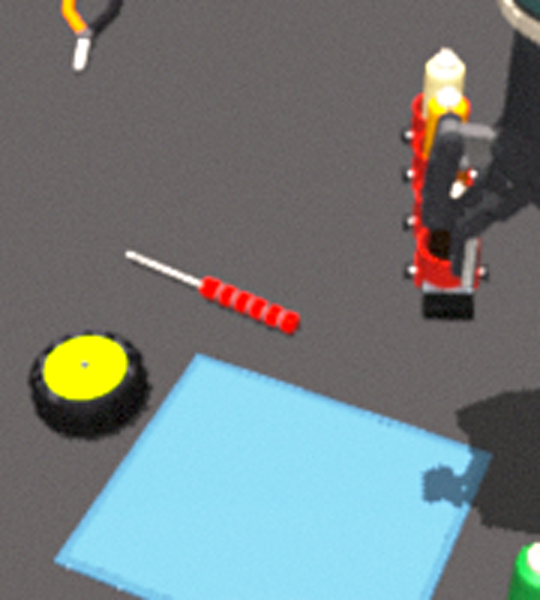

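The top view shows pale, gold, amber and dark standing in cups 1–4, with cap tips at (610,205), (537,232), (452,262) and (370,292). The driver and wheel are untouched. In the side view the arm hides part of the rail, but nothing is toppled. One numeric check of the tips against the cup axes, then hand in.

```bash
python3 - <<'E'
from h import *
cups=[(.5962,-.2645),(.576,-.2108),(.5527,-.150),(.5308,-.092)]
d=[]
for p,c in zip([(610,205),(537,232),(452,262),(370,292)],cups):
    x=ray("top",((p[0]+.5)/3+209.5,(p[1]+.5)/3+134.5),.11)[:2]; d.append(np.linalg.norm(x-c)); print(x,(x-c)*1000)
if max(d)<.007: robot.job_done(); print("handed in")
E
```

```text
[ 0.5951 -0.2626] [-1.0977  1.8661]
[ 0.5746 -0.2102] [-1.3615  0.6069]
[ 0.552  -0.1495] [-0.7155  0.4907]
[ 0.5295 -0.0913] [-1.2853  0.663 ]
the job is handed in; nothing more can be done
handed in
```

All four bottles are standing in the rail's cups in order of shade: pale in cup1 by the white end cap, then gold, amber, and dark in cup4 by the black end cap. The job is handed in, at about 38 s of the 96 s allowed.

- **Placing:** each bottle was gripped on its body and lowered until it touched the cup floor (10–15 N at the expected height) before I let go.
- **Position check:** in the last top view, all four cap tips lay within about 2 mm of their cup axes, which also means the bottles are upright.
- **Bystanders:** the wheel and hex driver lay clear of every move and look unmoved in the last views; I did not measure their positions again.
- **Gap and disagreement:** the arm hid part of the rail in the last side view, so the final check rests on the top view alone. Early bottle positions from the three cameras differed by up to about 9 mm, so I took a close wrist view before each grasp.

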